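Load the amber sample and hold the lamp's beam shade open

ROBOT

A 6-joint arm with a two-finger parallel gripper is mounted at the origin on the work surface. World frame = base frame: x ahead of the robot, y to its left, z up, the work surface at z = 0. Lengths are in mm, angles in rad, forces in N, time in s.
With the tool pointing down it reaches from about 400 to 925 mm from the base axis. Payload 12.5 kg.
Tool frame: the origin (TCP) lies midway between the tips of the shut fingers; the grasp point (between the pads) lies 19 mm behind it (env.tcp_to_grasp is the distance from the TCP to the grasp point, in mm); z points along the fingers, y is the line along which they close (so a half turn about z gives the same grasp; the last joint's range is limited). The gripper opens to 95 mm and grips with 3 to 60 N. Pads are 20 mm wide; open, the fingers measure 119 mm over their backs; the gripper's body (75 mm by 180 mm) begins 59 mm behind the grasp point.
Start: joints at [-1.332, 0.491, 1.559, -0, 1.092, -0.106], TCP at [211.279, -588.225, 214.661] pointing down, gripper open.
Joint ranges: [-3.1, 3.1], [-0.84, 2.19], [0.05, 2.79], [-1.13, 4.28], [0.06, 2.93], [-2.69, 2.69]. Speed limits (rad/s): [2.22, 2.22, 2.79, 3.14, 3.14, 3.14].

INTERFACE

Orientations are given as [roll, pitch, yaw] about the fixed x, y, z axes, in that order (R = Rz(yaw) Ry(pitch) Rx(roll)).
In Python, from cell import env gives the robot as it stands. The module is installed in compiled form; this text tells all that it offers.
- The arm moves only by the tool step_arm, never from a script. Its argument "plan" is a list that holds one entry, the list of rows, each a list of 5 numbers: the shift along the tool's x, y, z in mm, then the turn about the tool's z in degrees, then the opening, from -1 (shut) to 1 (fully open). A call has 1 to 8 rows; each row is the pose to reach, as a shift and turn from the pose commanded when the call began, along the tool's axes at that moment; what a row does not reach only later rows make up. A row lasts 1/12 s, in which the tool goes at most 41.7 mm and 7.16 degrees, less where a joint would pass 70% of its speed; a pose out of reach is approached as far as the arm can. A call with a gripper value outside its range is refused whole. The fingers move at their own pace and stop on an object; the grip force is fixed at half the most. Time passes only in rows, so rows that repeat a pose let the fingers close. It gives the time, the measured TCP pose, the force, the opening and the grip force at its end, in the units of the state.
- env.state(): the state, without advancing time (a new reading comes with each control period).
- env.read_camera(name): name is "scene" or "top" or "wrist"; returns the picture (400x640x3 uint8, blue, green, red); there is no depth.
- env.get_calibration(name): a dict with "K" (3x3 intrinsics, pixels), "D" ([k1, k2, p1, p2, k3] as OpenCV has them; the pictures are not rectified), "extrinsics" (4x4, takes a point from world to camera coordinates). Camera axes: x right, y up, looking along -z (the intrinsics and any distortion apply to the point x, -y, -z); pixel columns grow to the right and rows downward; lengths in mm; the calibration is good to about 2 mm. A picture is of the moment at which its call begins: read the wrist's pose just before it. get_calibration takes no time and is no camera call; for the wrist camera it gives the pose at the moment of the call.
- env.job_done(): hands the job in; it is judged then, once.
The state is a dict: "t": time; "joints": joint angles; "qvel": joint speeds; "tau": joint torques, N m; "eef_pos": TCP position; "tcp_rot": TCP orientation; "ft_force": force on the tool from outside, world axes, zero at the start; "moment": the same for the moment, N m; "opening": opening from 0.0 (shut) to 1.0 (fully open); "grip_force": force on a finger pad.
Only numpy, scipy, OpenCV 4.12 (cv2) and the standard library are available. Lean on these libraries where they do the work, as an engineer would, in place of code of your own. Each camera call takes 0.05 s, during which the arm holds its last target. There are 200 camera calls.

TASK

Set the amber sample cell flat on the stage window, centred between the four brass stop pins, and let go of it. Then pull the orange tab of the beam shade's spring latch sideways, away from the lamp, lift the shade arm off its ball to about 45 degrees so that the light can reach the window, and finish while still holding it up there. Leave the other cells and the loose things on the table where they are.

Things in the scene. Friction and masses are not known exactly. Their poses are not given: they have to be found in the camera images.
- cell_amber: the sample to load: a round dark steel cell, 40 mm diameter, 14 mm tall, 40 g, with an amber film disc on its top face. Origin: centre of its underside, z up. It stands in one of three places on a low white tray (230 x 75 mm, 6 mm thick), 70 mm apart along the tray's length, in any order
- cell_blue: a like cell with a blue film, on the same tray; not to be moved. Origin: centre of its underside
- cell_green: a like cell with a green film, on the same tray; not to be moved. Origin: centre of its underside
- bench: fixed exposure bench: steel plate 250 x 280 x 12 mm with lamp house (-y side), swing-up beam shade (along x at y = 0) and stage box (+y side). Origin: on the table under the beam, in the shade arm's plane; x runs along the lowered arm from hinge to ball, y from lamp to stage. Stage box: black, 110 mm square, centred at y = 125 mm, with a 120 mm square top plate
- lens_tube (a point): centre of the mouth of the lamp's lens tube (62 mm diameter, lying along bench y, axis 90 mm above the table), at bench y -45 mm. The tube comes out of the black lamp house, which fills bench x -85 to 85 mm, y -410 to -150 mm and stands 225 mm tall
- window (a point): centre of the 28 mm glass window in the stage box's top plate, on the plate's face, 120 mm above the table; axes as the bench. Four brass stop pins (6 mm thick, round tops, 5 mm high) stand on the diagonals, centres 26 mm from the window's centre, so a centred cell has 3 mm of play all round; towards x and y it is open for fingers
- shade_hinge (a point): hinge pin of the shade arm, 130 mm above the table, at bench x -100, y 0; the pin lies along the bench's y
- ball (a point): centre of the 22 mm steel ball, 122 mm above the table on a 25 mm post, on which the arm's coupler sits; 185 mm along bench x from the hinge
- shade_arm (a joint): angle of the shade arm (rad): 0 lowered, growing as its ball end (far from the robot) is lifted; stop at 1.1. Aluminium bar 20 x 14 mm, black 54 mm shade disc hanging in the beam, coupler 46 x 40 mm at the end, its top 20 mm above hinge height. About 0.4 kg, hinge free: it falls shut when let go. With the latch in it rises no more than about 0.03 rad
- latch (a joint): travel of the sliding latch in the arm's coupler (m): 0 locked under the ball; it slides along the bench's +y (away from the lamp, towards the stage box) to a stop at 0.016. 12 mm or more frees the ball. A spring pulls back with 4.5 N at 0, 12 N at the stop. Once the coupler is clear of the ball the latch may slide back
- pull_tab (a point): middle of the top edge of the latch's orange tab: 12 mm thick (bench y), 26 mm wide (along the arm), standing 34 mm above a flat steel strip on the coupler; with the arm down this edge is 187 mm above the table. z points up out of the tab, y along the pull; it moves with latch and arm, and leans back towards the hinge as the arm rises, by the same angle
- wash_bottle: white plastic wash bottle with blue cap and spout, 66 mm diameter, 180 mm tall, standing; not to be moved. Origin: centre of its underside
- lens: lens in a black 56 mm ring on a post and 50 mm square foot, 124 mm tall; not to be moved. Origin: centre of its underside
- driver: screwdriver with red handle, 180 mm long, lying beside the tray, on the side away from the bench; not to be moved. Origin: near its middle
- post: bare aluminium optical post, 25 mm diameter, 75 mm tall, standing; not to be moved. Origin: centre of its underside
- carton: white carton 170 x 120 x 70 mm with a grey label; not to be moved. Origin: centre of its underside
There are look-alikes about, which are no part of the job. What is shaped like the cell_amber but pink is not meant.

How it is judged:
By the outcome, as a careful person would: the job done as asked, in the order asked, and still so for the second after the job is handed in, while the arm keeps its last pose, push and grip.
It also fails if it takes over 58 s, if anything falls off the work surface, if the arm or the gripper's body presses on something with over 40 N, if the wrist force passes 120 N, or if a joint passes its speed limit or range.

## Working session

There is one attempt and no reset: what is moved stays moved. The work goes in short steps, Python scripts to look and compute and a tool call to move; the robot and the scene stay as the last step left them, time stands still between calls to the robot, and variables do not carry over. Pictures are saved under pics/ and viewed, at most 10 in all, crops included, and the job is handed in when it is done.

Besides the shell and the picture viewer there is one more tool, called after "Emit:" as a command line: name --argument value ..., lists and objects as JSON in quotes. step_arm: Moves the arm, as the interface text tells. Its arguments: {"type":"object","properties":{"plan":{"type":"array"}},"required":["plan"]}

```bash
mkdir -p pics; cat > h.py <<'E'
import numpy as np, cv2
from cell import env
from scipy.spatial.transform import Rotation as R
def cal(n):
    c=env.get_calibration(n); return np.array(c["K"],float),np.array(c["D"],float),np.array(c["extrinsics"],float)
def ray(c,px,z):
    K,D,E=c; u=cv2.undistortPoints(np.array([[px]],float),K,D)[0,0]
    d=E[:3,:3].T@np.array([u[0],-u[1],-1]); o=-E[:3,:3].T@E[:3,3]
    return o+d*(z-o[2])/d[2]
def proj(c,P):
    K,D,E=c; p=(E[:3,:3]@np.atleast_2d(P).T).T+E[:3,3]; p=p*[1,-1,-1]
    return cv2.projectPoints(p.reshape(-1,1,3),np.zeros(3),np.zeros(3),K,D)[0].reshape(-1,2)
E
python3 - <<'E'
from h import *
for n in ["top","scene"]: 
    im=env.read_camera(n); cv2.imwrite(f"pics/{n}0.png",im); np.save(f"pics/{n}0.npy",im)
s=env.state(); print(s)
for n in ["top","scene","wrist"]: K,D,E=cal(n); print(n,(-E[:3,:3].T@E[:3,3]).round())
E
```

```text
{'t': 0.1, 'joints': array([-1.33155760e+00,  4.91506309e-01,  1.55937103e+00,  9.98115672e-06,
        1.09169397e+00, -1.05586825e-01]), 'qvel': array([-0.00049562, -0.00014872, -0.00190456, -0.00206486, -0.00054707,
       -0.00020486]), 'tau': array([ 2.95337930e-03, -6.13621759e+01, -2.58604056e+01,  6.94008172e-02,
        4.70065721e-02, -5.01119905e-05]), 'eef_pos': array([ 211.25309741, -587.99834544,  214.12183561]), 'tcp_rot': array([-3.14062038e+00, -1.11944641e-04,  3.44820896e-01]), 'ft_force': array([ 0.30062903, -0.5751611 ,  0.50299077]), 'moment': array([-0.03260842, -0.00442283,  0.00895565]), 'grip_force': 0.0, 'opening': 1.0021804404289283}
top [ 328.  222. 1456.]
scene [1025.  677.  738.]
wrist [ 282. -564.  384.]
```

View pics/top0.png

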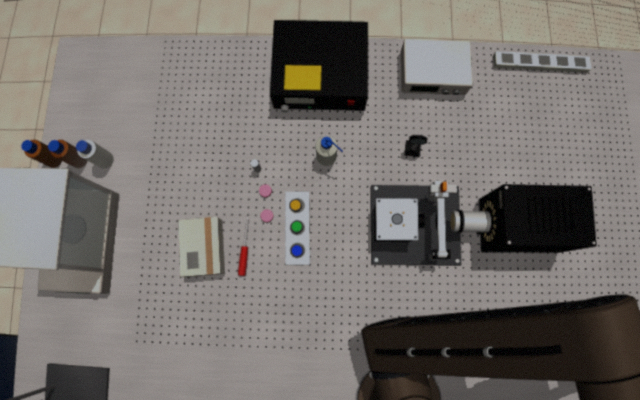

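View pics/scene0.png

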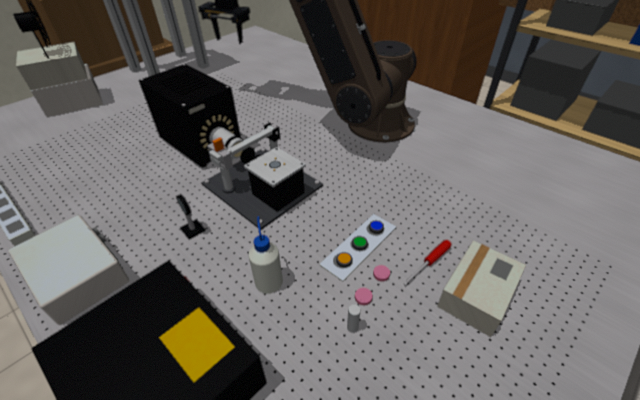

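The top view shows the amber cell at (296,205), the window near (397,218), the orange tab at (444,186), and the wash bottle at (327,148). The pink discs beside the tray are decoys.

```bash
python3 - <<'E'
from h import *
im=np.load("pics/top0.npy"); c=cal("top"); cs=cal("scene"); sc=np.load("pics/scene0.npy")
hsv=cv2.cvtColor(im,cv2.COLOR_BGR2HSV)
def cen(lo,hi,box,hs=hsv):
    m=cv2.inRange(hs,lo,hi); x0,y0,x1,y1=box; k=np.zeros_like(m); k[y0:y1,x0:x1]=m[y0:y1,x0:x1]
    M=cv2.moments(k,True); return (M['m10']/M['m00'],M['m01']/M['m00']),M['m00']
for n,lo,hi,b in [("amber",(8,120,80),(25,255,255),(285,195,310,215)),("green",(50,100,60),(80,255,255),(285,218,310,236)),("blue",(105,120,60),(130,255,255),(285,240,310,260))]:
    p,a=cen(lo,hi,b); print(n,p,a,ray(c,p,20).round(1))
p,a=cen((3,120,80),(20,255,255),(430,175,455,196)); print("tab",p,a,ray(c,p,185).round(1))
# plate corners
g=im[190:246,366:426]
m=cv2.inRange(cv2.cvtColor(im,cv2.COLOR_BGR2GRAY),150,255); k=np.zeros_like(m);k[190:246,372:422]=m[190:246,372:422]
r=cv2.minAreaRect(cv2.findNonZero(k)); print(r); B=cv2.boxPoints(r)
print([ray(c,q,120)[:2].round(1) for q in B], ray(c,r[0],120).round(1))
for n,q,z in [("pillow",(327,148),90),("post",(255,163),75),("lens",(412,150),60),("basebench1",(372,186),12),("b2",(460,186),12),("b3",(459,263),12),("b4",(371,263),12)]: print(n,ray(c,q,z).round())
cv2.imwrite("pics/crop1.png",np.hstack([cv2.resize(im[170:275,360:500],None,fx=4,fy=4,interpolation=3)[:420],]))
E
```

```text
amber (295.16483516483515, 204.6153846153846) 91.0 [582.5 325.7  20. ]
green (296.2857142857143, 226.24175824175825) 91.0 [515.  319.9  20. ]
blue (296.5, 250.12) 100.0 [441.6 316.6  20. ]
tab (444.1025641025641, 185.87179487179486) 39.0 [615.9 -98.4 185. ]
((396.5, 218.5), (39.0, 39.0), 90.0)
[array([586.9,  82.2]), array([589.5, -31.3]), array([475.9, -30.1]), array([473.6,  81.8])] [531.1  25.8 120. ]
pillow [746. 231.  90.]
post [698. 449.  75.]
lens [756. -33.  60.]
basebench1 [649.  87.  12.]
b2 [ 656. -193.   12.]
b3 [ 413. -183.   12.]
b4 [408.  88.  12.]
```

View pics/crop1.png

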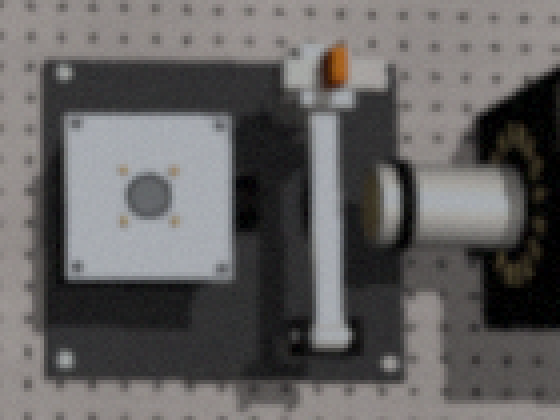

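The crop shows the bench nearly axis-aligned: the window is at pixel (397.2,218.7) and the tab is at world (616,-98). Next I rise over the lamp height and head for the tray.

Emit:
step_arm --plan '[[[0, 0, -160, 7, 1], [0, 0, -160, 14, 1], [0, 0, -160, 19.8, 1], [0, 0, -160, 19.8, 1], [150, -100, -160, 19.8, 1], [273, -168, -160, 19.8, 1], [273, -168, -160, 19.8, 1], [273, -168, -160, 19.8, 1]]]'

```text
t: 0.77
eef_pos: [315.2, -455.9, 374.5]
tcp_rot: [-3.141, 0.0, -0.002]
ft_force: [0.5, -1.2, -0.6]
opening: 0.998
grip_force: 0.0
```

Emit:
step_arm --plan '[[[150, -330, 0, 0, 1], [150, -330, 0, 0, 1], [150, -330, 0, 0, 1], [150, -330, 0, 0, 1], [150, -330, 0, 0, 1], [150, -330, 0, 0, 1], [150, -330, 0, 0, 1], [150, -330, 0, 0, 1]]]'

```text
t: 1.43
eef_pos: [453.1, -152.1, 374.6]
tcp_rot: [3.142, 0.0, -0.001]
ft_force: [-0.1, -0.9, 0.1]
opening: 1.001
grip_force: 0.0
```

Emit:
step_arm --plan '[[[100, -330, 0, 0, 1], [100, -330, 0, 0, 1], [100, -330, 0, 0, 1], [100, -330, 0, 0, 1], [100, -330, 0, 0, 1], [100, -330, 0, 0, 1], [100, -330, 0, 0, 1], [100, -330, 0, 0, 1]]]'

```text
t: 2.1
eef_pos: [549.8, 167.0, 374.4]
tcp_rot: [3.141, 0.0, -0.001]
ft_force: [0.6, -0.3, -0.3]
opening: 1.002
grip_force: 0.0
```

Emit:
step_arm --plan '[[[20, -145, 130, 0, 1], [20, -145, 130, 0, 1], [20, -145, 130, 0, 1], [20, -145, 130, 0, 1], [20, -145, 130, 0, 1], [20, -145, 130, 0, 1], [20, -145, 130, 0, 1], [20, -145, 130, 0, 1]]]'

```text
t: 2.77
eef_pos: [570.0, 309.3, 245.2]
tcp_rot: [3.141, -0.0, -0.001]
ft_force: [0.3, 0.3, 0.6]
opening: 1.0
grip_force: 0.0
```

```bash
cat > amb.py <<'E'
from h import *
c=cal("wrist"); s=env.state(); im=env.read_camera("wrist"); cv2.imwrite("pics/w1.png",im); np.save("pics/w1.npy",im)
h=cv2.cvtColor(im,cv2.COLOR_BGR2HSV); m=cv2.inRange(h,(8,120,80),(25,255,255))
n,l,st,ce=cv2.connectedComponentsWithStats(m)
print(s["eef_pos"].round(1))
for i in range(1,n):
    if st[i,4]>60: print(st[i],ce[i].round(1),ray(c,ce[i],20).round(1))
E
python3 amb.py
```

```text
[570.  309.3 245.2]
[294 157  23  23 402] [304.7 168. ] [581.7 323.7  20. ]
[101 216  20  31 304] [110.1 231.7] [485.  620.1  20. ]
[146 259  28  50 669] [157.1 283.6] [395.8 562.3  20. ]
[459 259  28  50 623] [475.2 284. ] [394.3  52.4  20. ]
[293 319 265   8 946] [461.1 323.5] [319.3  64.6  20. ]
[440 386  15  14 115] [446.6 392.6] [169.8  69.9  20. ]
```

View pics/w1.png

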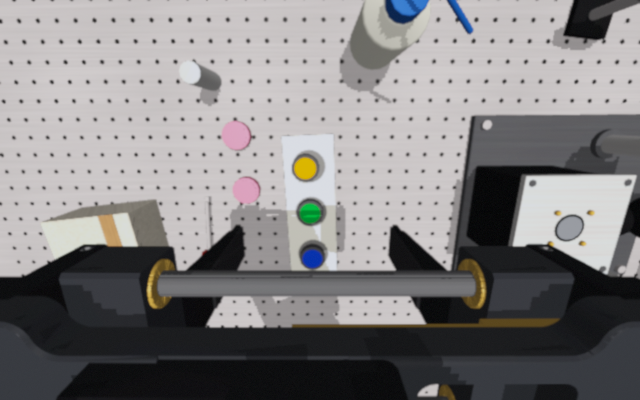

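Amber is at pixel (305,168), i.e. (581.7,323.7), which agrees with the top view. The window pins average (570,228). Descending with the fingers closing along y, clear of the neighbouring cells.

```bash
python3 - <<'E'
from h import *
c=cal("wrist"); print(c[2][:3,3])
P=[ray(c,p,125)[:2] for p in [(557,213),(590,212),(551,243),(583,243)]]; print(np.round(P,1),np.mean(P,0))
print(ray(c,(569.5,228),120))
E
```

```text
[ 308.12454443 -509.88478905 -574.0533767 ]
[[548.9  42.9]
 [550.    6.6]
 [513.2  41.5]
 [513.    4.9]] [531.25638527  23.98664011]
[529.28567819  19.93518148 120.        ]
```

Emit:
step_arm --plan '[[[12, -15, 60, 0, 1], [12, -15, 120, 0, 1], [12, -15, 160, 0, 1], [12, -15, 200, 0, 1], [12, -15, 225, 0, 1], [12, -15, 235.5, 0, 1], [12, -15, 235.5, 0, 1], [12, -15, 235.5, 0, 1]]]'

```text
t: 3.48
eef_pos: [582.4, 323.9, 9.7]
tcp_rot: [3.141, 0.0, -0.002]
ft_force: [-0.3, 0.4, 0.2]
opening: 0.999
grip_force: 0.0
```

Emit:
step_arm --plan '[[[0, 0, 0, 0, -1], [0, 0, 0, 0, -1], [0, 0, 0, 0, -1], [0, 0, 0, 0, -1], [0, 0, 0, 0, -1], [0, 0, 0, 0, -1], [0, 0, 0, 0, -1], [0, 0, 0, 0, -1]]]'

```text
t: 4.15
eef_pos: [581.9, 324.7, 9.1]
tcp_rot: [3.142, -0.0, -0.001]
ft_force: [0.0, 0.8, 0.1]
opening: 0.496
grip_force: 0.0
```

Emit:
step_arm --plan '[[[0, 0, 0, 0, -1], [0, 0, 0, 0, -1], [0, 0, 0, 0, -1], [0, 0, 0, 0, -1]]]'

```text
t: 4.48
eef_pos: [581.9, 324.7, 9.0]
tcp_rot: [3.141, 0.0, -0.001]
ft_force: [-0.4, -0.1, 0.4]
opening: 0.418
grip_force: 30.0
```

Emit:
step_arm --plan '[[[0, 0, -40, 0, -1], [0, 0, -80, 0, -1], [0, 0, -120, 0, -1], [0, 0, -160, 0, -1], [0, 0, -200, 0, -1], [0, 0, -220, 0, -1], [0, 0, -220, 0, -1]]]'

```text
t: 5.07
eef_pos: [583.3, 325.4, 234.7]
tcp_rot: [-3.138, -0.008, -0.001]
ft_force: [0.5, 0.4, 0.9]
opening: 0.415
grip_force: 30.0
```

Emit:
step_arm --plan '[[[-100, 300, 0, 0, -1], [-100, 300, 0, 0, -1], [-100, 300, 0, 0, -1], [-100, 300, 0, 0, -1], [-100, 300, 0, 0, -1], [-100, 300, 0, 0, -1], [-100, 300, 0, 0, -1], [-100, 300, 0, 0, -1]]]'

```text
t: 5.73
eef_pos: [479.7, 22.2, 228.2]
tcp_rot: [3.141, 0.002, -0.002]
ft_force: [1.1, -0.1, -0.1]
opening: 0.409
grip_force: 30.0
```

Emit:
step_arm --plan '[[[0, 0, 0, 0, -1], [0, 0, 0, 0, -1], [0, 0, 0, 0, -1]]]'

```text
t: 5.98
eef_pos: [481.7, 25.1, 228.6]
tcp_rot: [-3.141, 0.001, -0.001]
ft_force: [-0.1, -0.2, -0.8]
opening: 0.412
grip_force: 30.0
```

```bash
python3 - <<'E'
from h import *
c=cal("wrist"); s=env.state(); im=env.read_camera("wrist"); cv2.imwrite("pics/w2.png",im); np.save("pics/w2.npy",im); np.savez("pics/w2c.npz",K=c[0],D=c[1],E=c[2])
print(s["eef_pos"],s["opening"],s["grip_force"])
E
```

```text
[481.70125987  25.06914369 228.61682536] 0.41221247572019926 29.999974071979523
```

View pics/w2.png

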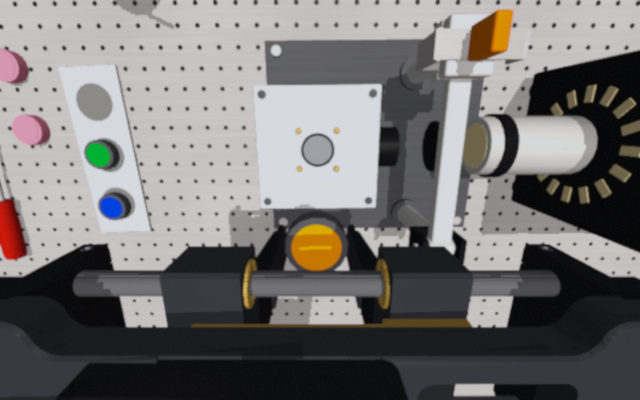

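The window (317,150), its four pins and the tab (491,36) are clear, and the amber cell sits in the fingers at (317,245). Measuring.

```bash
python3 - <<'E'
from h import *
z=np.load("pics/w2c.npz"); c=(z["K"],z["D"],z["E"]); im=np.load("pics/w2.npy"); h=cv2.cvtColor(im,cv2.COLOR_BGR2HSV)
def comps(lo,hi,b,mn):
    m=cv2.inRange(h,lo,hi); k=np.zeros_like(m);k[b[1]:b[3],b[0]:b[2]]=m[b[1]:b[3],b[0]:b[2]]
    n,l,st,ce=cv2.connectedComponentsWithStats(k); return [(ce[i],st[i]) for i in range(1,n) if st[i,4]>=mn],k
P,_=comps((8,90,60),(30,255,255),(285,115,350,185),8)
W=[ray(c,p,124)[:2] for p,_ in P]; print([list(p.round(1))+[s[4]] for p,s in P]); print(np.round(W,1),np.mean(W,0))
A,_=comps((8,120,80),(25,255,255),(285,215,350,275),100)
for p,s in A: print("cell",p,s,ray(c,p,239).round(1))
T,k=comps((3,120,60),(20,255,255),(460,0,520,70),100)
g=cv2.cvtColor(im,cv2.COLOR_BGR2GRAY)
print("tab",T[0]); 
cv2.imwrite("pics/tab.png",cv2.resize(im[0:90,420:540],None,fx=5,fy=5,interpolation=3))
E
```

```text
[[np.float64(298.0), np.float64(130.5), np.int32(16)], [np.float64(336.4), np.float64(130.2), np.int32(16)], [np.float64(298.9), np.float64(168.5), np.int32(15)], [np.float64(335.7), np.float64(168.5), np.int32(14)]]
[[548.6  40.8]
 [548.8   4.2]
 [512.1  40.6]
 [512.1   4.2]] [530.43994178  22.44844303]
cell [316.05714286 247.35636364] [ 291  224   51   48 1925] [481.6  23.8 239. ]
tab (array([490.25191816,  35.55498721]), array([ 468,   10,   45,   51, 1564], dtype=int32))
```

View pics/tab.png

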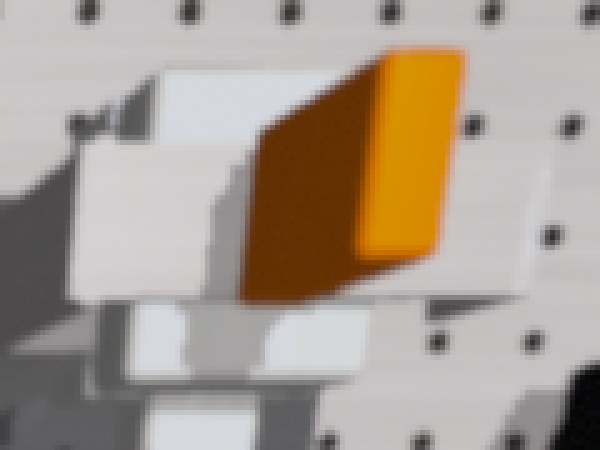

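Emit:
step_arm --plan '[[[3, 1.4, 35, 0, -1], [3, 1.4, 70, 0, -1], [3, 1.4, 75, 0, -1], [3, 1.4, 75, 0, -1], [3, 1.4, 75, 0, -1], [3, 1.4, 75, 0, -1], [3, 1.4, 75, 0, -1]]]'

```text
t: 6.62
eef_pos: [485.4, 23.6, 155.6]
tcp_rot: [3.141, -0.003, -0.0]
ft_force: [0.1, 0.4, 0.6]
opening: 0.408
grip_force: 30.0
```

```bash
cat > m3.py <<'E'
from h import *
z=np.load("pics/w2c.npz"); c=(z["K"],z["D"],z["E"])
print("tab",[ray(c,(420+x/5,y/5),187)[:2].round(1) for x,y in [(388,50),(466,50),(435,255),(357,258),(411.5,153)]])
c=cal("wrist"); s=env.state(); im=env.read_camera("wrist"); cv2.imwrite("pics/w3.png",im)
h=cv2.cvtColor(im,cv2.COLOR_BGR2HSV); e=s["eef_pos"]; print(e)
m=cv2.inRange(h,(8,90,60),(30,255,255)); n,l,st,ce=cv2.connectedComponentsWithStats(m)
for i in range(1,n):
    if st[i,4]>=8 and st[i,1]<275: print(st[i],ce[i].round(1),ray(c,ce[i],124).round(1),ray(c,ce[i],e[2]+11).round(1))
E
python3 m3.py
```

```text
tab [array([628.3, -96.8]), array([ 628.3, -107.2]), array([ 603.6, -107.5]), array([603.2, -96.8]), array([ 616.1, -102.1])]
[485.39144979  23.55753187 155.60748683]
[ 532    0   83   41 2475] [568.9  16.6] [ 625.5 -139.1  124. ] [ 611.8 -105.1  166.6]
[287 136   7   7  36] [289.7 139.2] [548.7  40.8 124. ] [551.2  37.  166.6]
[338 136   7   7  39] [341.1 138.9] [548.9   4.5 124. ] [551.3   8.3 166.6]
[289 187   6   6  32] [291.5 189.5] [512.2  40.4 124. ] [522.4  36.6 166.6]
[338 186   6   7  35] [340.4 189.2] [512.4   4.2 124. ] [522.5   8.  166.6]
[ 291  224   52   48 1976] [316.2 247.5] [465.5  22.1 124. ] [485.5  22.2 166.6]
[242 259  15  50 430] [247.9 283.9] [433.1  77.9 124. ] [459.9  66.2 166.6]
[376 259  15  50 424] [384.3 283.6] [433.3 -33.5 124. ] [460.  -21.7 166.6]
```

View pics/w3.png

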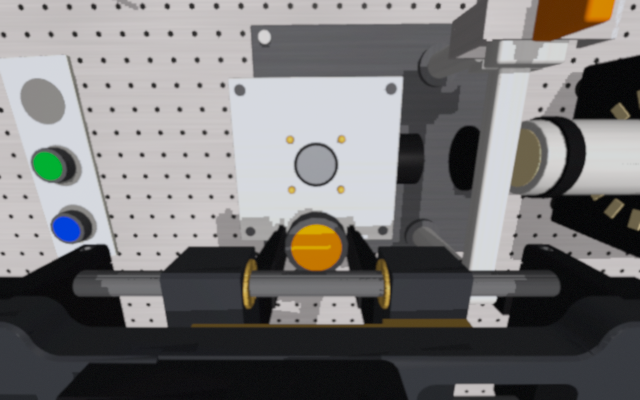

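Cell (485.5,22.2) to window (530.5,22.5) gives a shift of +45 x and +0.4 y. I move over first, then lower.

Emit:
step_arm --plan '[[[25, -0.4, 0, 0, -1], [45, -0.4, 0, 0, -1], [45, -0.4, 12, 0, -1], [45, -0.4, 20, 0, -1], [45, -0.4, 26, 0, -1], [45, -0.4, 28, 0, -1], [45, -0.4, 28, 0, -1], [45, -0.4, 28, 0, -1]]]'

```text
t: 7.33
eef_pos: [529.5, 23.8, 126.4]
tcp_rot: [3.141, -0.0, -0.001]
ft_force: [0.0, -0.2, -0.3]
opening: 0.413
grip_force: 30.0
```

Emit:
step_arm --plan '[[[0.6, 0, 1.5, 0, -1], [0.6, 0, 3, 0, -1], [0.6, 0, 3.4, 0, -1], [0.6, 0, 3.4, 0, -1], [0.6, 0, 3.4, 0, -1]]]'

```text
t: 7.75
eef_pos: [530.3, 23.8, 123.0]
tcp_rot: [3.141, -0.0, -0.001]
ft_force: [0.1, 0.0, 2.9]
opening: 0.414
grip_force: 30.0
```

Contact at 2.9 N, with z at the expected 123. Releasing.

Emit:
step_arm --plan '[[[0, 0, 0, 0, -0.05], [0, 0, 0, 0, 0.1], [0, 0, 0, 0, 0.3], [0, 0, 0, 0, 0.5], [0, 0, 0, 0, 0.5], [0, 0, 0, 0, 0.5], [0, 0, 0, 0, 0.5], [0, 0, 0, 0, 0.5]]]'

```text
t: 8.42
eef_pos: [530.3, 23.7, 122.7]
tcp_rot: [3.142, -0.0, -0.001]
ft_force: [1.0, -0.3, -0.0]
opening: 0.749
grip_force: 0.0
```

Emit:
step_arm --plan '[[[0, 0, -30, 0, 0.5], [0, 0, -70, 0, 0.5], [-20, 0, -105, 0, 0.5], [-50, 0, -105, 0, 0.5], [-50, 0, -105, 0, 0.5], [-50, 0, -105, 0, 0.5], [-50, 0, -105, 0, 0.5]]]'

```text
t: 9.0
eef_pos: [480.6, 23.8, 227.7]
tcp_rot: [3.141, -0.0, -0.001]
ft_force: [-0.6, -0.6, 0.7]
opening: 0.751
grip_force: 0.0
```

```bash
python3 - <<'E'
from h import *
c=cal("wrist"); s=env.state(); im=env.read_camera("wrist"); print(s["eef_pos"],s["opening"])
h=cv2.cvtColor(im,cv2.COLOR_BGR2HSV)
m=cv2.inRange(h,(8,90,60),(30,255,255)); n,l,st,ce=cv2.connectedComponentsWithStats(m)
for i in range(1,n):
    if st[i,4]>=8 and st[i,1]<275: print(st[i],ce[i].round(1),ray(c,ce[i],124).round(1),ray(c,ce[i],134).round(1))
cv2.imwrite("pics/w4.png",cv2.resize(im[0:240,220:540],None,fx=2.4,fy=2.4,interpolation=3))
E
```

```text
[480.56356796  23.7745731  227.68120393] 0.7506750370004597
[ 467    7   45   52 1637] [489.5  33.5] [ 630.1 -129.5  124. ] [ 627.4 -123.9  134. ]
[333 127   5   5  17] [335.  129.4] [548.7   4.3 124. ] [549.   5. 134.]
[295 128   4   4  15] [296.6 129.6] [548.5  40.7 124. ] [548.8  40.1 134. ]
[299 133  35  35 962] [316.  149.7] [529.6  22.3 124. ] [530.6  22.3 134. ]
[296 166   4   5  17] [297.6 167.9] [511.9  40.5 124. ] [513.5  39.8 134. ]
[333 166   4   4  15] [334.6 167.6] [512.2   4.1 124. ] [513.8   4.7 134. ]
[187 259  23  50 594] [195.7 283.7] [382.9 155.8 124. ] [389.2 150.9 134. ]
[424 259  22  50 583] [436.4 283.6] [ 382.5 -111.2  124. ] [ 388.9 -106.3  134. ]
```

View pics/w4.png

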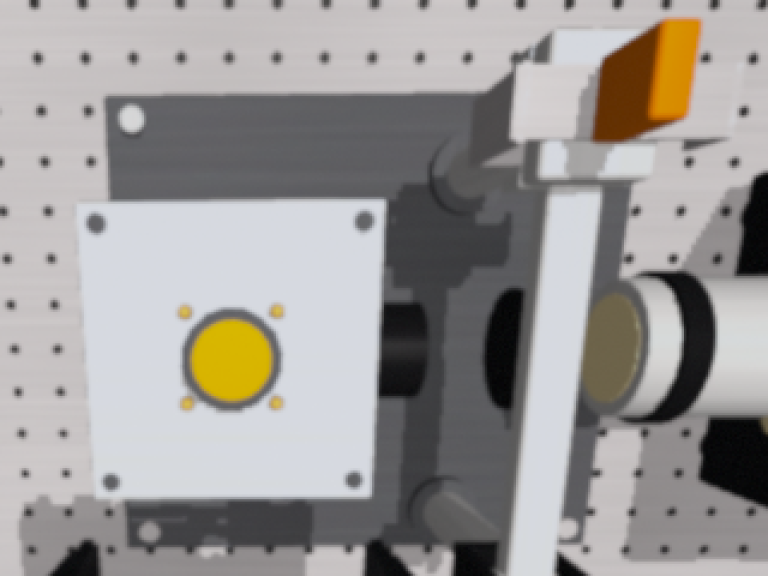

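The cell is seated flat at (530.6,22.3) against the pin centre (530.4,22.4), with the fingers clear. On to the tab at about (616,-101).

Emit:
step_arm --plan '[[[135.5, 125, 0, 0, 0], [135.5, 125, 0, 0, 0], [135.5, 125, 0, 0, 0], [135.5, 125, 0, 0, 0], [135.5, 125, 0, 0, 0], [135.5, 125, 0, 0, 0], [135.5, 125, 0, 0, 0], [135.5, 125, 0, 0, 0]]]'

```text
t: 9.72
eef_pos: [615.3, -100.9, 226.8]
tcp_rot: [-3.141, 0.002, -0.001]
ft_force: [0.5, 0.5, -0.5]
opening: 0.497
grip_force: 0.0
```

Emit:
step_arm --plan '[[[0, 0, 30, 0, 0], [0, 0, 50, 0, 0], [0, 0, 62, 0, 0], [0, 0, 67.5, 0, 0], [0, 0, 67.5, 0, 0], [0, 0, 67.5, 0, 0]]]'

```text
t: 10.22
eef_pos: [615.7, -100.9, 160.9]
tcp_rot: [3.141, -0.001, -0.0]
ft_force: [-0.7, -0.5, 0.2]
opening: 0.499
grip_force: 0.0
```

Emit:
step_arm --plan '[[[0, 0, 0, 0, -1], [0, 0, 0, 0, -1], [0, 0, 0, 0, -1], [0, 0, 0, 0, -1], [0, 0, 0, 0, -1], [0, 0, 0, 0, -1], [0, 0, 0, 0, -1], [0, 0, 0, 0, -1]]]'

```text
t: 10.88
eef_pos: [615.7, -100.6, 160.4]
tcp_rot: [-3.141, -0.0, -0.0]
ft_force: [-0.3, 5.3, 2.5]
opening: 0.125
grip_force: 30.0
```

Emit:
step_arm --plan '[[[0, -4, 0, 0, -1], [0, -8, 0, 0, -1], [0, -12, 0, 0, -1], [0, -15, 0, 0, -1], [0, -15, 0, 0, -1], [0, -15, 0, 0, -1], [0, -15, 0, 0, -1]]]'

```text
t: 11.47
eef_pos: [615.6, -87.8, 160.4]
tcp_rot: [3.139, -0.0, -0.0]
ft_force: [-2.4, -9.4, 1.2]
opening: 0.127
grip_force: 30.0
```

Emit:
step_arm --plan '[[[0, -2, 0, 0, -1], [0, -3.5, 0, 0, -1], [0, -3.5, 0, 0, -1], [0, -3.5, 0, 0, -1], [0, -3.5, 0, 0, -1]]]'

```text
t: 11.88
eef_pos: [615.6, -84.6, 160.4]
tcp_rot: [3.138, -0.0, -0.0]
ft_force: [-1.9, -11.0, 1.1]
opening: 0.127
grip_force: 30.0
```

Emit:
step_arm --plan '[[[0, -1, 0, 0, -1], [-2.8, -1, -9.2, 0, -1], [-5.9, -1, -18.2, 0, -1], [-9.5, -1, -27, 0, -1], [-13.5, -1, -35.8, 0, -1], [-13.5, -1, -35.8, 0, -1], [-13.5, -1, -35.8, 0, -1], [-13.5, -1, -35.8, 0, -1]]]'

```text
t: 12.55
eef_pos: [602.6, -84.3, 196.1]
tcp_rot: [3.137, -0.002, -0.001]
ft_force: [1.2, -16.0, -4.2]
opening: 0.124
grip_force: 30.0
```

Emit:
step_arm --plan '[[[-4.6, 1, -8.4, 0, -1], [-9.4, 1, -16.7, 0, -1], [-14.8, 1, -24.6, 0, -1], [-20.4, 1, -32.4, 0, -1], [-26.5, 1, -39.7, 0, -1], [-32.9, 1, -46.9, 0, -1], [-39.7, 1, -53.6, 0, -1], [-46.7, 1, -60.1, 0, -1]]]'

```text
t: 13.22
eef_pos: [556.3, -84.6, 256.8]
tcp_rot: [3.138, -0.003, -0.001]
ft_force: [3.1, -11.7, -1.4]
opening: 0.129
grip_force: 30.0
```

Emit:
step_arm --plan '[[[-7.5, 0, -6, 0, -1], [-15.2, 0, -11.8, 0, -1], [-22, 0, -16.3, 0, -1], [-28.9, 0, -20.6, 0, -1], [-28.9, 0, -20.6, 0, -1], [-28.9, 0, -20.6, 0, -1], [-28.9, 0, -20.6, 0, -1]]]'

```text
t: 13.8
eef_pos: [527.6, -84.8, 277.5]
tcp_rot: [3.137, -0.004, -0.001]
ft_force: [4.3, -13.6, 0.9]
opening: 0.127
grip_force: 30.0
```

```bash
python3 - <<'E'
from h import *
w=env.read_camera("wrist"); s=env.read_camera("scene"); st=env.state(); print(st["eef_pos"],st["ft_force"],st["opening"])
a=cv2.resize(s[90:220,190:340],None,fx=4,fy=4,interpolation=3)
cv2.imwrite("pics/f.png",a)
E
```

```text
[527.70872507 -84.81458057 277.38566735] [  3.99589992 -12.71123644   1.14541404] 0.12965433461956763
```

View pics/f.png

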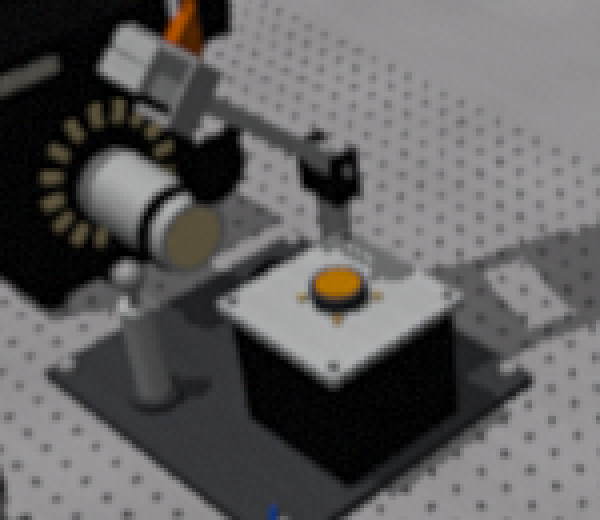

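The view shows the shade arm up at about 45°, the ball free at (125,275), and the cell still seated at (338,288). Handing in.

```bash
python3 -c "
from cell import env
print(env.job_done())"
```

```text
the job is handed in; nothing more can be done
None
```

The amber cell sits flat on the window, within about 0.3 mm of centre between the pins, and the latch is pulled with the shade arm held at about 45°; I handed the job in at about 14 s, with no verdict returned.

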